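# Fit the tray bumper and press on its push cap

### The job

The tray plate on the pastry bench is missing one of its two tray bumpers. Slide the white bumper down the bare pin until it sits on the pin's collar, then put the small toothed steel push cap over the same pin, open end down, and press it straight down until it is tight on the bush of the bumper: you should feel it come up firm, with a good 10 newtons on the bumper for a moment, but never 45 newtons, which cracks it. Let go, and leave the wide cap, the piping nozzle and the ring cutter where they stand.

Things in the scene. Friction and masses are not known exactly. Their poses are not given: they have to be found in the camera images.
- plate: aluminium tray plate, 160 (x) by 240 (y) by 18 mm, fixed to the bench, turned a little about z; origin at the centre of its underside. Of its two plain upright steel pins, the one at its own y +65 mm has a bumper and cap already (50 mm wide, 60 mm high over the plate), the one at y -65 mm is bare. A steel fence 20 mm high runs along its far (+x) edge, 83 mm from the pins.
- pin_foot (a point): foot of the bare pin: on its axis, on the top of the collar (18 mm across, 6 mm high) that the bumper has to sit on, 24 mm above the bench; z up the pin. The pin is 10 mm thick and stands 44 mm above this point; its top 7 mm taper to 5 mm thick. It is rigid.
- pin_top (a point): tip of the bare pin, on its axis, 44 mm above pin_foot
- bumper_center (a point): centre of the loose white plastic bumper: a short round tube 50 mm across and 22 mm high with a 13 mm bore, lying flat on the bench; this point is half-way up those 22 mm, z is its axis, up. 50 to 100 g. Home on the pin it is 11 mm above pin_foot. A tight steel bush, 22 mm across, same bore, stands proud of its top face by 0.5 to 8.5 mm, differently each time and not measured; it does not move.
- cap_center (a point): centre of the push cap to be used: a steel cup with a closed top, 28 mm across and 28 mm high, 46 g, standing on the bench open end down; this point is half-way up, z is its axis, up. Home on the pin it is 36.5 to 44.5 mm above pin_foot, as the bush has it.
- cap_rim (a point): centre of the cap's open lower end, 14 mm below cap_center. Bore 13 mm wide, 25 mm deep; four sprung teeth 2.5 to 5.5 mm above the rim leave 8.2 mm between them. They catch on the pin's taper with the rim about 37 mm above pin_foot; pushing on from there takes 5 to 13 N (varies, most on the taper) until the rim meets the bush and the force climbs steeply. The teeth then hold it on.
- wide_cap_center (a point): centre of another steel cap, 38 mm across and 28 mm high, too wide for this pin; not to be moved
- nozzle_center (a point): centre of a steel piping nozzle standing on its wide end, 32 mm across at the foot, 46 mm high; not to be moved
- cutter_center (a point): centre of a thin steel ring cutter, 52 mm across and 30 mm high, standing on the bench; not to be moved
Not all that is in view belongs to the job. Leave any red look-alike of the part that bears bumper_center alone. What is shaped like the part that bears cap_center but turquoise is not meant.

How it is judged:
By the outcome, as a careful person would: the job done as asked, in the order asked, and still so for the second after the job is handed in, with the robot touching nothing.
It also fails if it takes over 64 s, if anything falls off the work surface, if the arm or the gripper's body presses on something with over 40 N, if the wrist force passes 120 N, or if a joint passes its speed limit or range.

### The arm

A 6-joint arm with a two-finger parallel gripper is mounted at the origin on the work surface. World frame = base frame: x ahead of the robot, y to its left, z up, the work surface at z = 0. Lengths are in m, angles in rad, forces in N, time in s.
With the tool pointing down it reaches from about 0.3 to 0.875 m from the base axis. Payload 4.2 kg.
Tool frame: the origin (TCP) lies at the very end of the fingers, on their centre line; the grasp point (between the pads) lies 19 mm behind it; z points along the fingers, y is the line along which they close (so a half turn about z gives the same grasp; the last joint's range is limited). The gripper opens to 85 mm and grips with 20 to 120 N. Pads are 22 mm wide; open, the fingers measure 114 mm over their backs; the gripper's body (76 mm by 85 mm) begins 54 mm behind the grasp point. The pads swing forward as they close: fully open they stand 13 mm farther back than shut.
Start: joints at [-1.275, 0.32, 1.565, -0, 1.257, -0.02], TCP at [0.179, -0.547, 0.231] pointing down, gripper open.
Joint ranges: [-3.11, 3.11], [-0.84, 2.01], [0.21, 2.61], [-1.34, 4.49], [0.05, 2.63], [-2.56, 2.56]. Speed limits (rad/s): [2.57, 2.57, 3.14, 3.14, 3.14, 3.14].

### API

Orientations are given as a 3x3 rotation matrix whose columns are the frame's x, y, z axes.
In Python, from cell import robot gives the robot as it stands.
- The arm moves only by the tool step_arm, never from a script. Its argument "series" is a list that holds one entry, the list of rows, each a list of 7 numbers: the shift along the tool's x, y, z in mm, then the turn, a rotation vector about the tool's x, y, z in rad, then the finger opening in mm, from 0 to 85.4. In form: [[[dx, dy, dz, ax, ay, az, claw], ...]]. A call has 1 to 20 rows; each row is the pose to reach, as a shift and turn from the pose commanded when the call began, along the tool's axes at that moment; what a row does not reach only later rows make up. A row lasts 1/12 s, in which the tool goes at most 41.7 mm and 7.16 degrees, less where a joint would pass 70% of its speed; a pose out of reach is approached as far as the arm can. A call with a gripper value outside its range is refused whole. The fingers move at their own pace and stop on an object; the grip force is fixed at half the most. Time passes only in rows, so rows that repeat a pose let the fingers close. It gives the time, the measured TCP pose, the force, the opening and the grip force at its end, in the units of the state.
- robot.get_obs(): the state, without advancing time (a new reading comes with each control period).
- robot.snapshot(name): name is "side" or "top"; returns a dict with "pixels" (480x640x3 uint8, red, green, blue), "range_z" (480x640 float32, m along the optical axis (not along the pixel's ray), 0 where there is no reading), "vertical_fov" (degrees; the focal length in pixels is half the picture's height over the tangent of half this angle, whatever the lens; pixels are square), "cx", "cy" (the principal point, pixels), "k1" (the pictures are not rectified: a ray, as slopes to the right and down, at radius r is drawn at 1 + k1 r^2 times it, then the intrinsics apply), "xyz" and "orientation" of the camera in the world. Camera axes: x right, y down, z forward; pixel columns grow to the right and rows downward; lengths in m; the calibration is good to about 2 mm. A picture is of the moment at which its call begins.
- robot.job_done(): hands the job in; it is judged then, once.
The state is a dict: "clock": time; "joints": joint angles; "joint_velocities": joint speeds; "effort": joint torques, N m; "tcp_pos": TCP position; "tool_rot": TCP orientation; "force": force on the tool from outside, world axes, zero at the start; "moment": the same for the moment, N m; "grip_width": opening from 0.0 (shut) to 1.0 (fully open); "gripper_force": force on a finger pad.
Only numpy, scipy, OpenCV 4.12 (cv2) and the standard library are available. Lean on these libraries where they do the work, as an engineer would, in place of code of your own. Each camera call takes 0.05 s, during which the arm holds its last target. There are 200 camera calls.

## Working session

There is one attempt and no reset: what is moved stays moved. The work goes in short steps, Python scripts to look and compute and a tool call to move; the robot and the scene stay as the last step left them, time stands still between calls to the robot, and variables do not carry over. Pictures are saved under pics/ and viewed, at most 10 in all, crops included, and the job is handed in when it is done.

Besides the shell and the picture viewer there is one more tool, called after "Emit:" by a JSON object that holds its "op" and its "data". step_arm: Moves the arm, as the interface text tells. Its arguments: {"type":"object","properties":{"series":{"type":"array","items":{"type":"array","items":{"type":"array","items":{"type":"number"}}}}},"required":["series"]}

```bash
mkdir -p pics; ls; cat > h.py <<'E'
import numpy as np,cv2
from cell import robot
def snap(n,save=None):
    s=robot.snapshot(n)
    if save: cv2.imwrite('pics/'+save,cv2.cvtColor(s['pixels'],cv2.COLOR_RGB2BGR))
    return s
def K(s):
    f=240/np.tan(np.radians(s['vertical_fov'])/2)
    return np.array([[f,0,s['cx']],[0,f,s['cy']],[0,0,1.]])
def ray(s,uv):
    k=K(s);d=(np.array(uv,float)-k[:2,2])/k[0,0]
    u=d.copy()
    for _ in range(20): u=d/(1+s['k1']*(u@u))
    return np.array([u[0],u[1],1])
def onplane(s,uv,z):
    R=np.array(s['orientation']);o=np.array(s['xyz']);d=R@ray(s,uv)
    return o+d*(z-o[2])/d[2]
def depthpt(s,uv):
    u,v=map(int,uv);return np.array(s['xyz'])+np.array(s['orientation'])@(ray(s,uv)*s['range_z'][v,u])
def cloud(s):
    k=K(s);v,u=np.mgrid[0:480,0:640];dx=(u-k[0,2])/k[0,0];dy=(v-k[1,2])/k[0,0];x,y=dx,dy
    for _ in range(20):
        g=1+s['k1']*(x*x+y*y);x,y=dx/g,dy/g
    P=np.stack([x,y,np.ones_like(x)],-1)*s['range_z'][...,None]
    return P@np.array(s['orientation']).T+np.array(s['xyz'])
def proj(s,p):
    c=np.array(s['orientation']).T@(np.array(p)-np.array(s['xyz']));x=c[:2]/c[2]
    x=x*(1+s['k1']*(x@x));k=K(s);return x*k[0,0]+k[:2,2]
E
python3 - <<'E'
from h import *
for n in('top','side'):
    s=snap(n,n+'0.png');print(n,s['xyz'],np.round(s['orientation'],3).tolist(),s['vertical_fov'],s['cx'],s['cy'],s['k1'])
print(robot.get_obs())
E
```

```text
pics
top [ 0.37420306 -0.07029812  0.79361832] [[0.027, -0.981, 0.194], [-1.0, -0.025, 0.015], [-0.01, -0.194, -0.981]] 52.916474107083864 321.1769493259444 238.9794215647787 -0.0072281179887704414
side [ 0.23260535 -0.46746404  0.66300681] [[0.804, -0.453, 0.386], [-0.595, -0.599, 0.536], [-0.012, -0.661, -0.751]] 56.70295269584423 319.1802712430962 232.4175621055284 -0.09721865591871123
{'clock': 0.1, 'joints': array([-1.27501179e+00,  3.20231295e-01,  1.56554296e+00,  6.01537400e-06,
        1.25738774e+00, -2.00070967e-02]), 'joint_velocities': array([-5.07838223e-04, -7.50515204e-05, -1.55915985e-03, -6.53095063e-04,
       -5.20430401e-04, -2.68915966e-04]), 'effort': array([ 7.82236311e-04, -4.16406941e+01, -2.34702623e+01,  9.27108817e-05,
        4.79481358e-03, -6.34097255e-07]), 'tcp_pos': array([ 0.17845454, -0.54616929,  0.23056988]), 'tool_rot': array([[ 9.50551406e-01,  3.10566934e-01, -4.51973569e-04],
       [ 3.10567261e-01, -9.50550218e-01,  1.50285703e-03],
       [ 3.71141260e-05, -1.56891106e-03, -9.99998769e-01]]), 'force': array([ 0.26219117, -0.20554715,  0.99389847]), 'moment': array([ 0.01367633, -0.0390944 ,  0.01693367]), 'gripper_force': 0.0, 'grip_width': 1.0000635615502154}
```

View pics/top0.png

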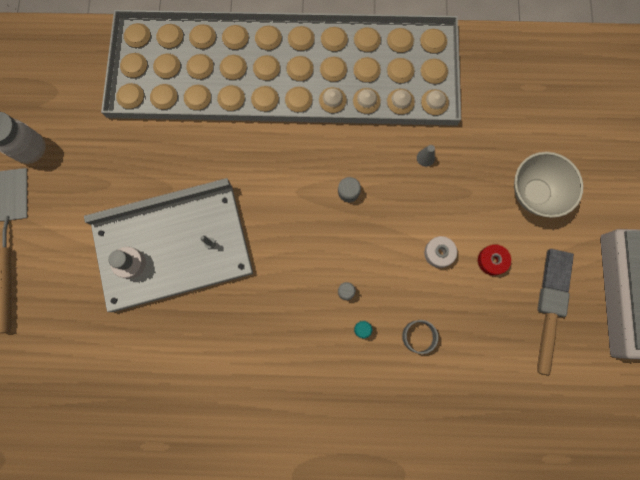

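View pics/side0.png

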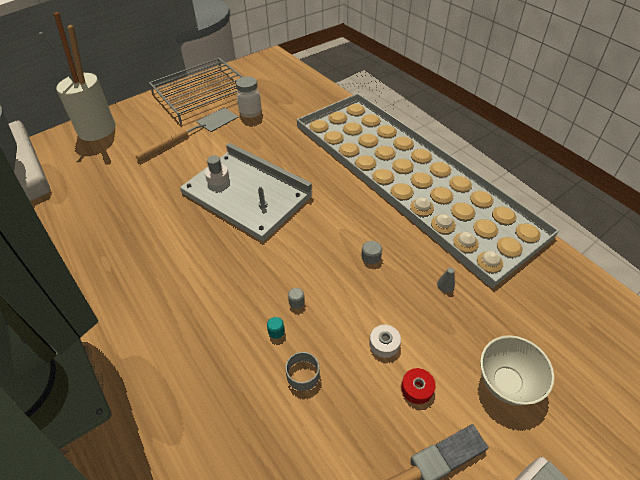

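Top view: the white bumper is at (441,252), with its red look-alike at (495,260). The small steel cap is at (347,292); it could be confused with the wide cap at (349,190) or the turquoise cap at (363,330). The bare pin is at (208,242), the nozzle at (428,155) and the ring cutter at (421,338). The side view agrees: bumper (385,342), cap (296,298), pin (262,197). My choice is the white bumper and the small grey cap.

```bash
python3 - <<'E'
from h import *
from scipy.optimize import least_squares
s={n:snap(n) for n in('top','side')}
C={n:cloud(s[n]) for n in s}
seed={'bumper':((441,252),(385,342),.05),'cap':((347,292),(296,298),.03),'wide':((349,190),(372,252),.04),'nozzle':((428,155),(447,280),.04),'cutter':((421,338),(303,372),.05),'pin':((208,242),(262,197),.02)}
for k,(t,d,r) in seed.items():
    for n,uv in(('top',t),('side',d)):
        p0=depthpt(s[n],uv);P=C[n].reshape(-1,3)
        Q=P[(np.hypot(*(P-p0)[:,:2].T)<r)&(P[:,2]>(.010 if k!='pin' else .035))]
        zt=np.percentile(Q[:,2],97);T=Q[Q[:,2]>zt-.004]
        (cx,cy),rr=cv2.minEnclosingCircle((T[:,:2]*1000).astype(np.float32))
        print(k,n,p0.round(4),'z98',zt.round(4),'n',len(Q),len(T),'mean',T[:,:2].mean(0).round(4),'circ',round(cx,1),round(cy,1),round(rr,1))
# plate table level
for n,uv in(('top',(300,300)),('side',(250,260))): print(n,depthpt(s[n],uv))
a=s['top']['pixels'];b=s['side']['pixels']
A=cv2.resize(a[220:350,320:520],(800,520),interpolation=cv2.INTER_CUBIC)
cv2.imwrite('pics/crop1.png',A[...,::-1])
E
```

```text
bumper top [ 0.5138 -0.2582  0.0009] z98 0.0265 n 745 453 mean [ 0.5117 -0.2542] circ 512.2 -253.9 24.9
bumper side [ 0.5068 -0.259   0.0235] z98 0.0252 n 763 422 mean [ 0.5122 -0.2522] circ 512.9 -253.1 25.0
cap top [ 0.4407 -0.1018  0.0307] z98 0.0313 n 246 185 mean [ 0.4445 -0.1014] circ 444.5 -101.6 13.1
cap side [ 0.4403 -0.1081  0.0269] z98 0.0286 n 247 155 mean [ 0.4443 -0.101 ] circ 444.7 -101.0 13.6
wide top [ 0.6087 -0.1023  0.0291] z98 0.0311 n 442 322 mean [ 0.6145 -0.103 ] circ 614.6 -102.6 18.8
wide side [ 0.6076 -0.1105  0.0279] z98 0.0292 n 343 224 mean [ 0.6146 -0.1029] circ 614.8 -102.8 18.8
nozzle top [ 0.6703 -0.232   0.0352] z98 0.0473 n 255 48 mean [ 0.6769 -0.2344] circ 677.1 -234.6 6.6
nozzle side [ 0.6717 -0.237   0.0269] z98 0.0464 n 229 36 mean [ 0.6777 -0.2342] circ 678.6 -233.0 6.8
cutter top [ 0.3726 -0.223   0.0019] z98 0.0327 n 313 157 mean [ 0.3753 -0.2172] circ 375.8 -217.9 25.9
cutter side [ 0.3798 -0.2124 -0.0014] z98 0.0307 n 495 196 mean [ 0.3759 -0.2173] circ 376.5 -216.7 26.1
pin top [0.5128 0.1205 0.0441] z98 0.0706 n 64 17 mean [0.5159 0.123 ] circ 516.1 123.2 3.4
pin side [0.5157 0.1201 0.0437] z98 0.0675 n 67 10 mean [0.516  0.1235] circ 517.7 124.6 4.6
top [ 0.42820398 -0.02641153  0.00083611]
side [ 4.27577890e-01  2.95055240e-02 -1.86449559e-04]
```

View pics/crop1.png

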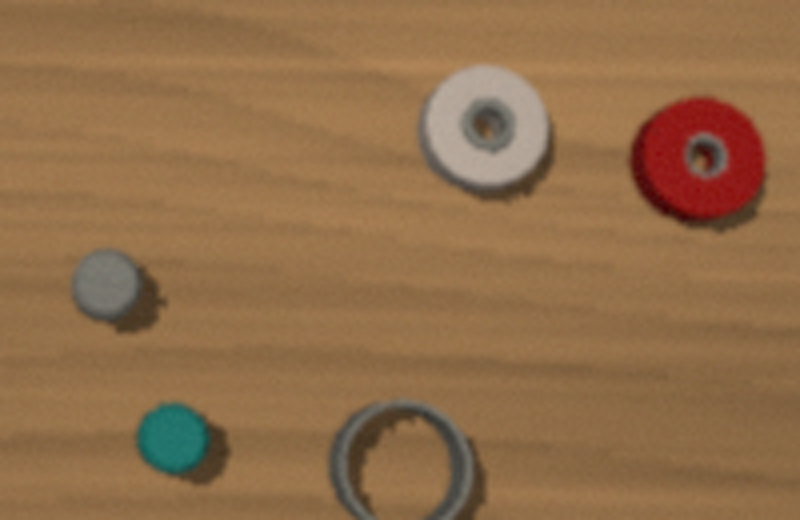

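The crop confirms it: the white bumper with its steel bush is at about (487,125), red at (700,155), the small grey cap at (106,285), turquoise at (172,438). I'll close the fingers along world x, since red lies along y.

Emit:
{"op": "step_arm", "data": {"series": [[[408,-174.5,40,0,0,-1.255,85],[408,-174.5,40,0,0,-1.255,85],[408,-174.5,40,0,0,-1.255,85],[408,-174.5,40,0,0,-1.255,85],[408,-174.5,40,0,0,-1.255,85],[408,-174.5,40,0,0,-1.255,85],[408,-174.5,40,0,0,-1.255,85],[408,-174.5,40,0,0,-1.255,85],[408,-174.5,40,0,0,-1.255,85],[408,-174.5,40,0,0,-1.255,85],[408,-174.5,40,0,0,-1.255,85],[408,-174.5,40,0,0,-1.255,85],[408,-174.5,100,0,0,-1.255,85],[408,-174.5,140,0,0,-1.255,85],[408,-174.5,160,0,0,-1.255,85],[408,-174.5,170,0,0,-1.255,85],[408,-174.5,170,0,0,-1.255,85]]]}}

```text
clock: 1.62
tcp_pos: [0.5099, -0.2533, 0.0585]
tool_rot: [[0.001, 1.0, -0.006], [1.0, -0.001, 0.003], [0.003, -0.006, -1.0]]
force: [-0.2, -0.1, 0.0]
grip_width: 0.993
gripper_force: 0.0
```

Emit:
{"op": "step_arm", "data": {"series": [[[0,0,20,0,0,0,85],[0,0,40,0,0,0,85],[0,0,50,0,0,0,85],[0,0,56,0,0,0,85],[0,0,56,0,0,0,85],[0,0,56,0,0,0,85],[0,0,56,0,0,0,65]]]}}

```text
clock: 2.2
tcp_pos: [0.5132, -0.2546, 0.0067]
tool_rot: [[0.0, 1.0, 0.002], [1.0, -0.0, -0.001], [-0.001, 0.002, -1.0]]
force: [-0.4, -0.1, 0.4]
grip_width: 0.88
gripper_force: 0.0
```

Emit:
{"op": "step_arm", "data": {"series": [[[1,-0.5,1,0,0,0,55],[1,-0.5,1,0,0,0,40],[1,-0.5,1,0,0,0,30],[1,-0.5,1,0,0,0,30],[1,-0.5,1,0,0,0,30],[1,-0.5,1,0,0,0,30],[1,-0.5,1,0,0,0,30],[1,-0.5,1,0,0,0,30]]]}}

```text
clock: 2.87
tcp_pos: [0.5122, -0.2532, 0.0055]
tool_rot: [[-0.0, 1.0, 0.001], [1.0, 0.0, -0.001], [-0.001, 0.001, -1.0]]
force: [-1.0, 1.0, 5.8]
grip_width: 0.551
gripper_force: 61.9
```

Emit:
{"op": "step_arm", "data": {"series": [[[0,0,-30,0,0,0,30],[0,0,-70,0,0,0,30],[0,0,-110,0,0,0,30],[40,0,-110,0,0,0,30],[80,0,-110,0,0,0,30],[120,0,-110,0,0,0,30],[160,0,-110,0,0,0,30],[200,2,-110,0,0,0,30],[240,4,-110,0,0,0,30],[280,4,-110,0,0,0,30],[320,4,-110,0,0,0,30],[350,4,-110,0,0,0,30],[370,4,-105,0,0,0,30],[377,4,-100,0,0,0,30],[377,4,-95,0,0,0,30],[377,4,-95,0,0,0,30],[377,4,-95,0,0,0,30],[377,4,-95,0,0,0,30]]]}}

```text
clock: 4.37
tcp_pos: [0.5158, 0.1227, 0.0993]
tool_rot: [[0.002, 1.0, -0.0], [1.0, -0.002, -0.0], [-0.0, -0.0, -1.0]]
force: [0.0, 1.1, 0.1]
grip_width: 0.551
gripper_force: 62.2
```

```bash
python3 - <<'E'
from h import *
t=snap('top');s=snap('side','side1.png')
o=robot.get_obs();print(o['tcp_pos'],o['force'])
i=s['pixels'];u,v=proj(s,[.516,.123,.07]).astype(int);print(u,v)
j=t['pixels'];a,b=proj(t,[.516,.123,.1]).astype(int);print(a,b)
A=cv2.resize(i[max(v-80,0):v+70,u-75:u+75],(400,400),interpolation=3);B=cv2.resize(j[b-75:b+75,a-75:a+75],(400,400),interpolation=3)
cv2.imwrite('pics/crop2.png',np.hstack([A,B])[...,::-1])
E
```

```text
[0.51599825 0.12294408 0.09954316] [-0.15705201 -0.26852234 -0.34761028]
259 186
197 232
```

View pics/crop2.png

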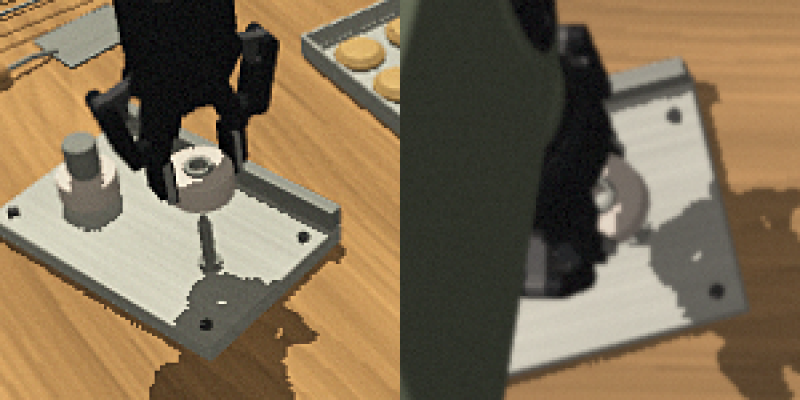

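The crop shows the bumper level in the fingers above the pin. Next I'll measure both in the side view: the bush at about crop (197,163) and the pin tip at about (205,218).

```bash
python3 - <<'E'
from h import *
s=snap('side')
i=s['pixels'];x0,y0=232,150
A=cv2.resize(i[y0:y0+65,x0:x0+65],(585,585),interpolation=cv2.INTER_NEAREST)
for z,n in((.1165,'bush top'),):
    for c in [(.516,.1226)]: print(n,proj(s,[*c,z]))
print('tip',proj(s,[.516,.1235,.068]),proj(s,[.516,.1235,.03]))
cv2.imwrite('pics/crop3.png',A[...,::-1])
E
```

```text
bush top [257.32899968 168.47744649]
tip [259.90230393 187.11130848] [261.96958942 200.87436332]
```

View pics/crop3.png

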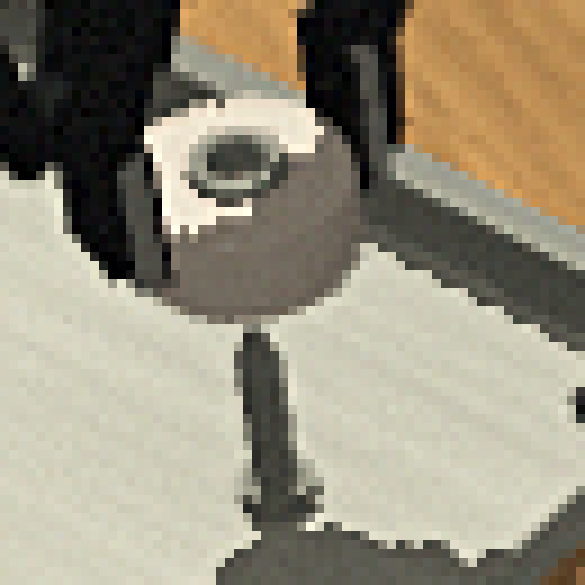

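Nearest-neighbour crop: bush hole at about (238,157), pin tip at about (257,330), pin base at about (277,463). From these the bumper is about 1 mm short in y. I'll correct that and descend partway.

Emit:
{"op": "step_arm", "data": {"series": [[[1.1,-0.2,10,0,0,0,30],[1.1,-0.2,20,0,0,0,30],[1.1,-0.2,26,0,0,0,30],[1.1,-0.2,32,0,0,0,30],[1.1,-0.2,36,0,0,0,30],[1.1,-0.2,40,0,0,0,30],[1.1,-0.2,40,0,0,0,30]]]}}

```text
clock: 5.1
tcp_pos: [0.515, 0.125, 0.0583]
tool_rot: [[-0.0, 1.0, -0.002], [1.0, 0.0, -0.0], [-0.0, -0.002, -1.0]]
force: [-0.3, 0.6, -0.6]
grip_width: 0.551
gripper_force: 62.2
```

Emit:
{"op": "step_arm", "data": {"series": [[[0,0,8,0,0,0,30],[0,0,16,0,0,0,30],[0,0,22,0,0,0,30],[0,0,25,0,0,0,30],[0,0,27,0,0,0,30],[0,0,28,0,0,0,30],[0,0,28,0,0,0,30]]]}}

```text
clock: 5.68
tcp_pos: [0.5155, 0.1251, 0.0311]
tool_rot: [[0.0, 1.0, -0.0], [1.0, -0.0, -0.0], [-0.0, -0.0, -1.0]]
force: [-0.7, -0.3, -0.9]
grip_width: 0.553
gripper_force: 62.2
```

Emit:
{"op": "step_arm", "data": {"series": [[[0,0,0.5,0,0,0,30],[0,0,1,0,0,0,30],[0,0,1.5,0,0,0,30],[0,0,1.5,0,0,0,30]]]}}

```text
clock: 6.02
tcp_pos: [0.5156, 0.1251, 0.0299]
tool_rot: [[-0.0, 1.0, 0.0], [1.0, 0.0, -0.0], [-0.0, 0.0, -1.0]]
force: [-0.2, 0.2, -1.3]
grip_width: 0.557
gripper_force: 62.2
```

Emit:
{"op": "step_arm", "data": {"series": [[[0,0,0,0,0,0,60],[0,0,0,0,0,0,70],[0,0,0,0,0,0,70],[0,0,0,0,0,0,70],[0,0,-10,0,0,0,70],[0,0,-30,0,0,0,70],[0,0,-65,0,0,0,70],[0,0,-100,0,0,0,70],[-40,-12,-100,0,0,0,60],[-80,-25,-100,0,0,0,50],[-120,-37,-100,0,0,0,50],[-160,-50,-100,0,0,0,50],[-200,-63,-100,0,0,0,50],[-226,-71,-80,0,0,0,50],[-226,-71,-60,0,0,0,50],[-226,-71,-40,0,0,0,50],[-226,-71,-30,0,0,0,50],[-226,-71,-30,0,0,0,50]]]}}

```text
clock: 7.52
tcp_pos: [0.443, -0.1009, 0.0586]
tool_rot: [[0.001, 1.0, -0.004], [1.0, -0.001, 0.001], [0.001, -0.004, -1.0]]
force: [0.2, 0.6, 0.3]
grip_width: 0.584
gripper_force: 0.0
```

```bash
python3 - <<'E'
from h import *
s=snap('side');t=snap('top')
print(robot.get_obs()['tcp_pos'])
i=s['pixels'];B=t['pixels']
u,v=proj(s,[.516,.125,.05]).astype(int);a,b=proj(t,[.516,.125,.05]).astype(int)
u2,v2=proj(s,[.4445,-.1012,.03]).astype(int);print(u,v,a,b,u2,v2)
f=lambda im,u,v,r:cv2.resize(im[v-r:v+r,u-r:u+r],(260,260),interpolation=cv2.INTER_NEAREST)
cv2.imwrite('pics/crop4.png',np.hstack([f(i,u,v,26),f(B,a,b,26),f(i,u2,v2,40)])[...,::-1])
for n,q in(('side',s),('top',t)):
    P=cloud(q).reshape(-1,3);d=np.hypot(P[:,0]-.516,P[:,1]-.125)
    for lo,hi in((.015,.023),(.0085,.0105)):
        Z=P[(d>lo)&(d<hi)&(P[:,2]>.03),2]
        print(n,lo,len(Z),np.percentile(Z,[10,25,50,75,90]).round(4) if len(Z) else 0)
E
```

```text
[ 0.44480816 -0.10099552  0.06034714]
260 193 204 239 295 293
side 0.015 91 [0.037  0.0436 0.0448 0.0457 0.0464]
side 0.0085 10 [0.0444 0.0447 0.0457 0.0478 0.0481]
top 0.015 377 [0.0454 0.0461 0.0469 0.0477 0.0486]
top 0.0085 48 [0.0462 0.0471 0.0486 0.0499 0.0506]
```

View pics/crop4.png

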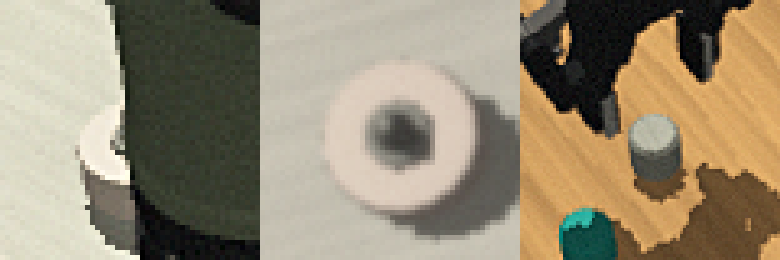

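The top crop shows the bumper seated with the bush proud and the pin through it; the face height of about 46.5 mm matches home. The cap stands undisturbed between the fingers at crop (655,145).

Emit:
{"op": "step_arm", "data": {"series": [[[0,0,20,0,0,0,50],[0,0,38,0,0,0,50],[0,0,46,0,0,0,50],[0,0,49,0,0,0,50],[0,0,49,0,0,0,50],[0,0,49,0,0,0,35],[0,0,49,0,0,0,22],[0,0,49,0,0,0,15],[0,0,49,0,0,0,15],[0,0,49,0,0,0,15],[0,0,49,0,0,0,15],[0,0,49,0,0,0,15]]]}}

```text
clock: 8.62
tcp_pos: [0.4454, -0.1011, 0.0121]
tool_rot: [[0.0, 1.0, 0.002], [1.0, -0.0, -0.001], [-0.001, 0.002, -1.0]]
force: [-0.2, -0.0, 5.2]
grip_width: 0.295
gripper_force: 58.7
```

Emit:
{"op": "step_arm", "data": {"series": [[[0,0,-30,0,0,0,15],[0,0,-70,0,0,0,15],[30,8,-95,0,0,0,15],[68,20,-95,0,0,0,15],[106,33,-95,0,0,0,15],[144,46,-95,0,0,0,15],[182,59,-95,0,0,0,15],[210,67,-90,0,0,0,15],[225,70.9,-80,0,0,0,15],[225,70.9,-75,0,0,0,15],[225,70.9,-75,0,0,0,15],[225,70.9,-75,0,0,0,15],[225,70.9,-75,0,0,0,15]]]}}

```text
clock: 9.7
tcp_pos: [0.5152, 0.123, 0.0862]
tool_rot: [[0.001, 1.0, 0.0], [1.0, -0.001, -0.0], [-0.0, 0.0, -1.0]]
force: [0.8, -0.4, -0.5]
grip_width: 0.296
gripper_force: 59.4
```

```bash
python3 - <<'E'
from h import *
s=snap('side')
o=robot.get_obs();p=o['tcp_pos'];print(p,o['force'])
i=s['pixels'];x0,y0=230,140
A=cv2.resize(i[y0:y0+65,x0:x0+65],(585,585),interpolation=cv2.INTER_NEAREST)
r=p[2]-.012
for n,q in(('rim',[p[0],p[1],r]),('captop',[p[0],p[1],r+.028]),('pin tip',[.5163,.1237,.068]),('pin.05',[.5163,.1237,.05])):
    w=proj(s,q);print(n,w,(w-[x0,y0]+.5)*9)
cv2.imwrite('pics/crop5.png',A[...,::-1])
E
```

```text
[0.51541674 0.12297308 0.08637133] [ 0.32415552 -0.06299798 -0.16507703]
rim [259.42930291 184.98608198] [269.36372618 409.37473786]
captop [257.80777579 174.1595174 ] [254.76998209 311.9356566 ]
pin tip [259.97949363 186.99302835] [274.31544264 427.43725516]
pin.05 [260.97213692 193.61970212] [283.24923226 487.07731908]
```

View pics/crop5.png

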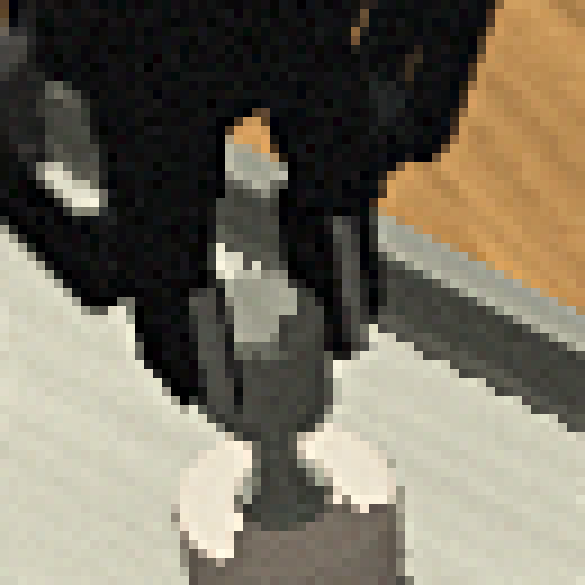

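The crop shows the cap upright, held just above the pin, which emerges under it at about (275,445). The correction is about +1 mm in y. I'll descend to just before the teeth catch.

Emit:
{"op": "step_arm", "data": {"series": [[[1.1,0.4,3,0,0,0,15],[1.1,0.4,6,0,0,0,15],[1.1,0.4,9,0,0,0,15],[1.1,0.4,11,0,0,0,15],[1.1,0.4,11,0,0,0,15],[1.1,0.4,11,0,0,0,15]]]}}

```text
clock: 10.25
tcp_pos: [0.5155, 0.1247, 0.0744]
tool_rot: [[-0.0, 1.0, -0.001], [1.0, 0.0, -0.001], [-0.001, -0.001, -1.0]]
force: [-0.4, -2.3, 0.1]
grip_width: 0.293
gripper_force: 59.4
```

Emit:
{"op": "step_arm", "data": {"series": [[[-0.4,0,0,0,0,0,15],[-0.4,0,1,0,0,0,15],[-0.4,0,2,0,0,0,15],[-0.4,0,3,0,0,0,15],[-0.4,0,3,0,0,0,15]]]}}

```text
clock: 10.67
tcp_pos: [0.5155, 0.1246, 0.0718]
tool_rot: [[-0.0, 1.0, -0.0], [1.0, 0.0, -0.0], [-0.0, -0.0, -1.0]]
force: [-1.2, -2.1, 3.0]
grip_width: 0.296
gripper_force: 59.7
```

Emit:
{"op": "step_arm", "data": {"series": [[[-0.3,0,1,0,0,0,15],[-0.3,0,2,0,0,0,15],[-0.3,0,3,0,0,0,15],[-0.3,0,4,0,0,0,15],[-0.3,0,4,0,0,0,15]]]}}

```text
clock: 11.08
tcp_pos: [0.5155, 0.1243, 0.0672]
tool_rot: [[-0.0, 1.0, -0.001], [1.0, 0.0, -0.0], [-0.0, -0.001, -1.0]]
force: [-0.8, -1.7, -1.2]
grip_width: 0.296
gripper_force: 59.3
```

Emit:
{"op": "step_arm", "data": {"series": [[[0,0,1,0,0,0,15],[0,0,2,0,0,0,15]]]}}

```text
clock: 11.25
tcp_pos: [0.5156, 0.1244, 0.0656]
tool_rot: [[-0.0, 1.0, -0.001], [1.0, 0.0, -0.0], [-0.0, -0.001, -1.0]]
force: [-2.3, -1.7, 2.1]
grip_width: 0.292
gripper_force: 59.7
```

Emit:
{"op": "step_arm", "data": {"series": [[[0,0,1,0,0,0,15],[0,0,2,0,0,0,15],[0,0,3,0,0,0,15]]]}}

```text
clock: 11.5
tcp_pos: [0.5157, 0.1244, 0.0627]
tool_rot: [[-0.0, 1.0, -0.0], [1.0, 0.0, -0.0], [-0.0, -0.0, -1.0]]
force: [-2.4, -4.0, 1.3]
grip_width: 0.294
gripper_force: 59.7
```

```bash
python3 - <<'E'
from h import *
s=snap('side')
o=robot.get_obs();p=o['tcp_pos'];print(p,o['force'])
i=s['pixels'];x0,y0=230,140
A=cv2.resize(i[y0:y0+65,x0:x0+65],(585,585),interpolation=cv2.INTER_NEAREST)
r=p[2]-.012
for n,q in(('rim',[p[0],p[1],r]),('captop',[p[0],p[1],r+.028])):
    w=proj(s,q);print(n,(w-[x0,y0]+.5)*9)
cv2.imwrite('pics/crop6.png',A[...,::-1])
E
```

```text
[0.51563354 0.12438427 0.0624358 ] [-1.79103859 -2.32067894 -0.23523682]
rim [278.86922685 485.22360831]
captop [264.7599034  391.60975884]
```

View pics/crop6.png

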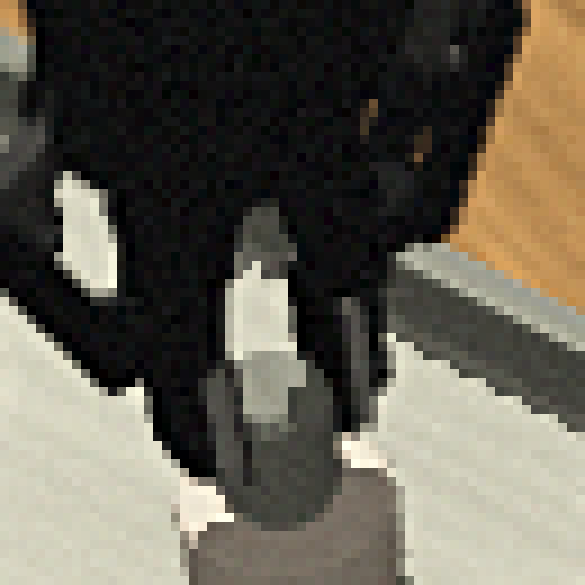

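The crop shows the cap coaxial on the pin with no slip: its top front edge is at row 430, as predicted. I'll press on in small steps.

Emit:
{"op": "step_arm", "data": {"series": [[[0,0,1,0,0,0,15],[0,0,2,0,0,0,15],[0,0,2,0,0,0,15]]]}}

```text
clock: 11.8
tcp_pos: [0.5158, 0.1245, 0.0611]
tool_rot: [[-0.0, 1.0, -0.0], [1.0, 0.0, -0.0], [-0.0, -0.0, -1.0]]
force: [-3.2, -3.3, 5.6]
grip_width: 0.295
gripper_force: 59.9
```

Emit:
{"op": "step_arm", "data": {"series": [[[0,0,0.5,0,0,0,15],[0,0,1,0,0,0,15],[0,0,1,0,0,0,15]]]}}

```text
clock: 12.05
tcp_pos: [0.5158, 0.1245, 0.061]
tool_rot: [[-0.0, 1.0, 0.0], [1.0, 0.0, -0.0], [-0.0, 0.0, -1.0]]
force: [-5.0, -3.3, 10.6]
grip_width: 0.294
gripper_force: 60.6
```

Emit:
{"op": "step_arm", "data": {"series": [[[0,0,0.5,0,0,0,15],[0,0,1,0,0,0,15],[0,0,1.5,0,0,0,15],[0,0,1.5,0,0,0,15]]]}}

```text
clock: 12.38
tcp_pos: [0.516, 0.1245, 0.0608]
tool_rot: [[0.0, 1.0, 0.001], [1.0, -0.0, 0.0], [0.0, 0.001, -1.0]]
force: [-7.8, -4.8, 20.7]
grip_width: 0.295
gripper_force: 61.5
```

Emit:
{"op": "step_arm", "data": {"series": [[[-0.3,-0.4,0.5,0,0,0,15],[-0.3,-0.4,1,0,0,0,15],[-0.3,-0.4,1,0,0,0,15],[-0.3,-0.4,1,0,0,0,15]]]}}

```text
clock: 12.72
tcp_pos: [0.516, 0.1245, 0.0607]
tool_rot: [[0.0, 1.0, 0.003], [1.0, -0.0, 0.001], [0.001, 0.003, -1.0]]
force: [-9.0, -3.3, 26.5]
grip_width: 0.289
gripper_force: 62.2
```

Emit:
{"op": "step_arm", "data": {"series": [[[0,-0.3,0.5,0,0,0,15],[0,-0.3,0.5,0,0,0,15],[0,-0.3,0.5,0,0,0,15]]]}}

```text
clock: 12.97
tcp_pos: [0.5161, 0.1245, 0.0607]
tool_rot: [[0.0, 1.0, 0.003], [1.0, -0.0, 0.001], [0.001, 0.003, -1.0]]
force: [-8.9, -4.1, 27.8]
grip_width: 0.295
gripper_force: 62.4
```

Firm at 28 N with the cap no longer moving. Unload the arm, open the fingers and retreat upward.

Emit:
{"op": "step_arm", "data": {"series": [[[0,0,-1.5,0,0,0,15],[0,0,-3,0,0,0,15],[0,0,-4,0,0,0,15],[0,0,-4,0,0,0,35],[0,0,-4,0,0,0,50],[0,0,-4,0,0,0,60],[0,0,-4,0,0,0,60],[0,0,-15,0,0,0,60],[0,0,-40,0,0,0,60],[0,0,-80,0,0,0,60],[-40,0,-120,0,0,0,60],[-80,-20,-140,0,0,0,60],[-120,-40,-140,0,0,0,60],[-160,-60,-140,0,0,0,60],[-200,-80,-140,0,0,0,60],[-240,-100,-140,0,0,0,60],[-280,-120,-140,0,0,0,60],[-310,-130,-140,0,0,0,60],[-310,-130,-140,0,0,0,60],[-310,-130,-140,0,0,0,60]]]}}

```text
clock: 14.63
tcp_pos: [0.3838, -0.1892, 0.1969]
tool_rot: [[0.005, 1.0, 0.0], [1.0, -0.005, -0.002], [-0.002, 0.0, -1.0]]
force: [-0.2, 0.0, 0.8]
grip_width: 0.704
gripper_force: 0.0
```

```bash
python3 - <<'E'
from h import *
s=snap('side');t=snap('top')
print(robot.get_obs()['tcp_pos'])
for n,q in(('side',s),('top',t)):
    P=cloud(q).reshape(-1,3);d=np.hypot(P[:,0]-.516,P[:,1]-.124)
    T=P[(d<.01)&(P[:,2]<.12)];R=P[(d>.017)&(d<.023)&(P[:,2]>.04)&(P[:,2]<.12)]
    for k in(T,R): print(n,len(k),np.percentile(k[:,2],[25,50,75]).round(4) if len(k) else 0)
u,v=proj(s,[.516,.124,.06]).astype(int);print(u,v)
A=cv2.resize(s['pixels'][v-35:v+35,max(u-35,0):u+35],(400,400),interpolation=3)
B=cv2.resize(t['pixels'][120:360,80:480],(400,240));B=np.vstack([B,np.zeros((160,400,3),np.uint8)])
cv2.imwrite('pics/crop7.png',np.hstack([A,B])[...,::-1])
E
```

```text
[ 0.3850087  -0.1864075   0.19677656]
side 0 0
side 0 0
top 129 [0.0776 0.0787 0.0797]
top 218 [0.0461 0.047  0.0479]
260 189
```

View pics/crop7.png

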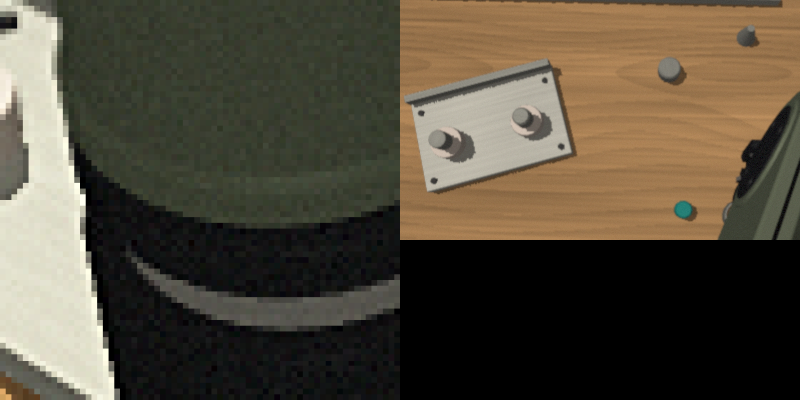

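The top view shows the cap upright on the seated bumper at crop (523,117), matching the neighbouring pin. Cap top is at about 78 mm, so the rim is on the bush, and the wide cap, nozzle and turquoise cap are where they were. The side view is blocked by the arm. Handing in.

```bash
python3 -c "
from cell import robot
print(robot.job_done())"
```

```text
the job is handed in; nothing more can be done
None
```

The job is handed in at about 15 s on the robot clock: the white bumper sits on the collar, and the steel push cap was pressed firm onto its bush at about 28 N at the wrist and released; I never moved near the wide cap, nozzle or ring cutter, but the arm partly hid the cutter in the final picture.

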